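Hold the enclosure cover at its balance point over a finished packing tower

ROBOT

A 6-joint arm with a two-finger parallel gripper is mounted at the origin on the work surface. World frame = base frame: x ahead of the robot, y to its left, z up, the work surface at z = 0. Lengths are in mm, angles in rad, forces in N, time in s.
With the tool pointing down it reaches from about 350 to 975 mm from the base axis. Payload 7.1 kg.
Tool frame: the origin (TCP) lies on the front face of the gripper's body, between the roots of the fingers; the fingertips stand 80 mm ahead of it and the grasp point (between the pads) lies 61 mm ahead of it (env.tips_ahead is the distance from the TCP to the fingertips, in mm); z points along the fingers, y is the direction in which the jaws open and shut (so a half turn about z gives the same grasp; the last joint's range is limited). The gripper opens to 88 mm and grips with 3 to 60 N. Pads are 20 mm wide; open, the fingers measure 115 mm over their backs; the gripper's body (75 mm by 178 mm) begins 61 mm behind the grasp point.
Start: joints at [-1.166, 0.423, 1.63, -0, 1.089, -0.019], TCP at [257.032, -569.684, 302.675] pointing down, gripper open.
Joint ranges: [-3, 3], [-0.9, 2.11], [0.09, 2.58], [-1.31, 4.45], [0.11, 2.69], [-2.54, 2.54]. Speed limits (rad/s): [2.39, 2.39, 3.01, 3.14, 3.14, 3.14].

INTERFACE

Orientations are given as a unit quaternion [x, y, z, w].
In Python, from station import env, set_gripper, viewer, workorder gives the robot as it stands. Calls block until the motion is done:
- env.reach(position, orientation): joint-space move of the TCP to a pose.
- env.move_l(position, rot=None, rate=150, f_stop=None): straight line of the TCP; rot=None keeps the orientation; rate is the mean speed in mm/s. With f_stop (N) it stops when the force on the tool has changed by that much, and returns True; else False.
- env.move_joints(angles): joint-space move.
- set_gripper(opening): finger opening in mm; the grip force is fixed at half the most; returns when the fingers have stopped.
- env.hold(seconds).
- env.ik(position, orientation): joint angles nearest the present ones, or None.
- env.read_state(): the state.
- viewer.camera(name): name is "scene" or "top" or "wrist"; returns the picture (420x560x3 uint8, blue, green, red); there is no depth.
- viewer.camera_params(name): a dict with "fx", "fy", "cx", "cy" (pixels), "pose" (4x4, takes a point from camera to world coordinates); the wrist camera has in their place "tool_from_camera" (4x4, takes a point from camera to tool coordinates, whose origin is the TCP and whose axes are the flange's). Camera axes: x right, y up, looking along -z (the intrinsics and any distortion apply to the point x, -y, -z); pixel columns grow to the right and rows downward; lengths in mm; the calibration is good to about 2 mm. A picture is of the moment at which its call begins: read the wrist's pose just before it. camera_params takes no time and is no camera call.
A pose or a line that the arm cannot do raises env.IKError and nothing moves.
- workorder.sign_off(): hands the job in, once; it reports no verdict.
The state is a dict: "time_s": time; "qpos": joint angles; "dq": joint speeds; "tau": joint torques, N m; "tool_pos": TCP position; "orientation": TCP orientation; "force": force on the tool from outside, world axes, zero at the start; "wrist_torque": the same for the moment, N m; "width": finger opening in mm.
Only numpy, scipy, OpenCV 4.12 (cv2) and the standard library are available. Lean on these libraries where they do the work, as an engineer would, in place of code of your own. Each camera call takes 0.05 s, during which the arm holds its last target. There are 200 camera calls.

TASK

Finish the packing tower that guards the cover's hinge side: lay the two loose slats flat on top as its third layer, crosswise to the layer below and straight above the two slats of the bottom layer, and let go of them. Then take the enclosure's hinged cover by its bow handle, swing it up to its over-centre balance point (a little short of upright, because of the switch on it) and finish still holding the handle with the cover standing there, as if for a colleague to fit the lid stay. Do not let the cover drop shut or go over, and leave the tower in its place and the other things on the bench alone.

Things in the scene. Friction and masses are not known exactly. Their poses are not given: they have to be found in the camera images.
- flap (a joint): Angle of the cover, rad: 0 = shut (level), growing as it swings up and over towards the packing tower; 1.57 upright, stop at 2.6. Almost no hinge friction. Balance point: 1.35 rad, 13 degrees short of upright, as the switch is heavy; below it falls shut, beyond it falls over. Cover: grey plate 220 (along hinge) x 150 x 4 mm, black switch 80 x 60 mm standing 66 mm off its outer face; 0.36-0.56 kg.
- hinge_mid (a point): Middle of the hinge line, on the grey enclosure that is fixed to the bench on its back. x along the hinge; y level, away from the enclosure towards the packing tower; z up. 85 mm above the bench, at the top of one long rim; the enclosure, 220 (x) x 150 (y) x 85 mm, lies on the -y side.
- handle_mid (a point): Middle of the grip bar of the cover's steel bow handle: round bar 12 mm thick, 100 mm long, parallel to the hinge (its x axis), 40 mm off the cover's free edge, in the cover's plane, on two 12 mm arms at its ends. It is 190 mm from the hinge line, 4 mm to the outer side: shut, at y -190, z +4 mm from hinge_mid, 89 mm above the bench, open space all round it.
- tower_top (a point): Centre of the top of the packing tower beside the hinge, 36 mm above the bench. Two layers of wooden slats (each 130 x 22 x 18 mm) pinned together, standing loose, 130 x 130 x 36 mm, 0.3 kg. Lower two slats lie along its y axis, centred at x = -45 and +45 mm; upper two along its x axis, centred at y = -45 and +45 mm. z up.
- tower: The same packing tower; origin at the centre of its underside, same axes as tower_top.
- slat_a_mid (a point): Centre of a loose wooden slat, 130 (its x axis) x 22 (y) x 18 mm (z), about 45 g, lying flat on the bench; centre 9 mm above the bench.
- slat_b_mid (a point): Centre of the second loose slat, the same as the first.
- slat_a: The first loose slat; origin under its centre.
- slat_b: The second loose slat; origin under its centre.
- screwdriver: Bystander: screwdriver with an orange handle lying on the bench beyond the work.
- coupling: Bystander: white plastic conduit coupling, a tube 34 mm wide and 45 mm high, standing on the bench to the far left; origin under its centre.
- jar: Bystander: clear jar with a grey cap, 60 mm wide, 75 mm high, beyond the work; origin under its centre.

How it is judged:
By the outcome, as a careful person would: the job done as asked, in the order asked, and still so for the second after the job is handed in, while the arm keeps its last pose, push and grip.
It also fails if it takes over 72 s, if anything falls off the work surface, if the arm or the gripper's body presses on something with over 40 N, if the wrist force passes 120 N, or if a joint passes its speed limit or range.

## Working session

There is one attempt and no reset: what is moved stays moved. The work goes in short steps, each a Python script; the robot and the scene stay as the last script left them, time stands still between calls to the robot, and variables do not carry over. Pictures are saved under pics/ and viewed, about 8 in all and at most 12, crops included, and the job is handed in when it is done.

```bash
ls; mkdir -p pics; python3 - <<'E'
from station import env,viewer
import cv2,numpy as np
np.set_printoptions(precision=4,suppress=True)
for n in("scene","top","wrist"):
    im=viewer.camera(n); cv2.imwrite(f"pics/{n}0.png",im); print(n,viewer.camera_params(n))
print(env.read_state())
E
```

```text
pics
scene {'fx': 515.7137676858803, 'fy': 515.7137676858803, 'cx': 278.07269894961723, 'cy': 214.70825994901642, 'pose': array([[  -0.8354,   -0.3405,    0.4315, 1125.349 ],
       [   0.5495,   -0.5312,    0.6448,  865.8554],
       [   0.0097,    0.7758,    0.6309,  915.7753],
       [   0.    ,    0.    ,    0.    ,    1.    ]])}
top {'fx': 429.47689192435786, 'fy': 429.47689192435786, 'cx': 277.01772560479174, 'cy': 208.17755675144727, 'pose': array([[ -0.0309,   0.988 ,  -0.1513, 449.6918],
       [ -0.9993,  -0.0341,  -0.0181,  42.0832],
       [ -0.023 ,   0.1506,   0.9883, 985.8202],
       [  0.    ,   0.    ,   0.    ,   1.    ]])}
wrist {'fx': 290.2343736221118, 'fy': 290.2343736221118, 'cx': 283.2023185169138, 'cy': 208.09764635027577, 'tool_from_camera': array([[ -0.0001,   0.9643,   0.2648,  71.0629],
       [  1.    ,  -0.0004,   0.0019,   0.4942],
       [  0.0019,   0.2648,  -0.9643, -82.8449],
       [  0.    ,   0.    ,   0.    ,   1.    ]])}
{'time_s': 0.15, 'qpos': array([-1.166 ,  0.4237,  1.6305, -0.    ,  1.0886, -0.019 ]), 'dq': array([ 0.0005, -0.0012, -0.0022,  0.0016,  0.0003,  0.0007]), 'tau': array([  0.0001, -54.4983, -27.392 ,   0.0644,   0.0205,  -0.0001]), 'tool_pos': array([ 256.9058, -569.3755,  302.0645]), 'orientation': array([ 0.9776,  0.2103, -0.0001, -0.0006]), 'force': array([ 0.0287, -0.5664,  0.1455]), 'wrist_torque': array([-0.0593, -0.0358,  0.0441]), 'width': 87.72876466636076}
```

View pics/top0.png

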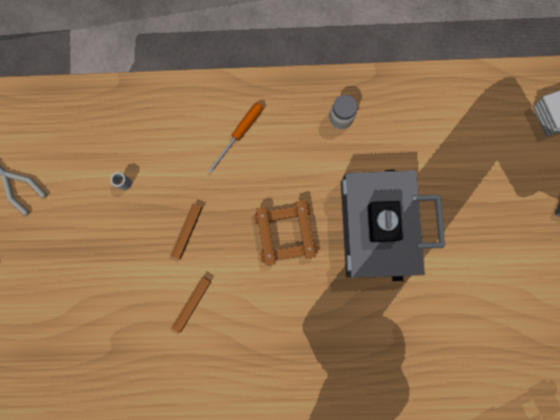

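View pics/scene0.png

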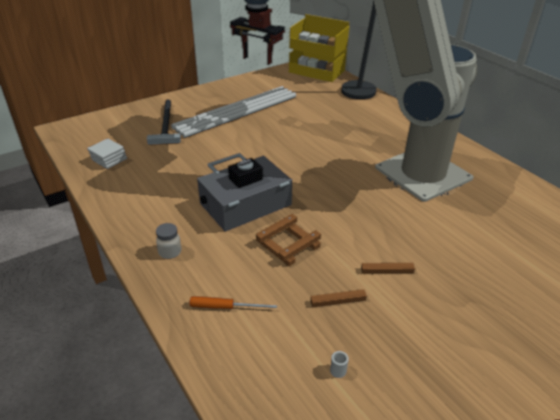

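The top view shows the slats at about (187,231) and (192,303) and the tower at (285,232). The enclosure is at (382,225), with the hinge on its left and the handle at (440,222). The scene view agrees. I'll take closer wrist views next.

```bash
cat > h.py <<'E'
from station import env,set_gripper,viewer,workorder
import cv2,numpy as np,json
from scipy.spatial.transform import Rotation as R
np.set_printoptions(precision=3,suppress=True)
def shot(name,fn=None):
    s=env.read_state(); im=viewer.camera(name); p=dict(viewer.camera_params(name))
    if name=="wrist":
        T=np.eye(4);T[:3,:3]=R.from_quat(s["orientation"]).as_matrix();T[:3,3]=s["tool_pos"]
        p["pose"]=T@p["tool_from_camera"]
    if fn:
        cv2.imwrite(f"pics/{fn}.png",im); np.savez(f"pics/{fn}.npz",pose=p["pose"],k=[p["fx"],p["fy"],p["cx"],p["cy"]])
    return im,p
def ray(p,uv,z):
    uv=np.atleast_2d(np.asarray(uv,float))
    d=np.c_[(uv[:,0]-p["cx"])/p["fx"],-(uv[:,1]-p["cy"])/p["fy"],-np.ones(len(uv))]@p["pose"][:3,:3].T
    o=p["pose"][:3,3]; return o+d*((z-o[2])/d[:,2])[:,None]
def proj(p,X):
    X=np.atleast_2d(np.asarray(X,float)); c=(X-p["pose"][:3,3])@p["pose"][:3,:3]
    return np.c_[p["cx"]-p["fx"]*c[:,0]/c[:,2],p["cy"]+p["fy"]*c[:,1]/c[:,2]]
def load(fn):
    d=np.load(f"pics/{fn}.npz");k=d["k"]
    return cv2.imread(f"pics/{fn}.png"),dict(fx=k[0],fy=k[1],cx=k[2],cy=k[3],pose=d["pose"])
def down(yaw): # tool z down, tool x at world angle yaw
    c,s=np.cos(yaw),np.sin(yaw)
    return R.from_matrix(np.array([[c,s,0],[s,-c,0],[0,0,-1]])).as_quat()
def st():
    s=env.read_state(); print("t",round(s["time_s"],2),"pos",s["tool_pos"],"F",s["force"],"w",round(s["width"],1)); return s
E
python3 - <<'E'
from h import *
p=viewer.camera_params("top")
print(ray(p,[(198,203),(176,257),(208,277),(177,329)],18)[:,:2])
print(ray(p,[(285,232)],36)[:,:2]); print(ray(p,[(345,225),(440,222)],87)[:,:2])
env.reach([430,-290,330],down(0)); shot("wrist","wb"); st()
env.reach([430,140,280],down(0)); shot("wrist","wa"); st()
E
```

```text
[[616.114 240.618]
 [494.468 290.774]
 [447.727 218.712]
 [336.952 287.829]]
[[541.069  43.396]]
[[ 546.709  -82.92 ]
 [ 546.37  -280.924]]
t 1.45 pos [ 429.836 -290.793  329.943] F [ 0.238 -0.61  -0.553] w 87.7
t 3.09 pos [430.513 139.298 280.142] F [ 0.17  -0.134 -0.444] w 88.0
```

```bash
python3 - <<'E'
from h import *
env.reach([545,130,290],down(0)); shot("wrist","wa2"); 
env.reach([545,-190,330],down(0)); shot("wrist","wb2"); st()
a=cv2.imread("pics/wa2.png");b=cv2.imread("pics/wb2.png")
cv2.imwrite("pics/ab.png",cv2.resize(np.vstack([a[:, :],b]),None,fx=.71,fy=.71))
E
```

```text
t 4.95 pos [ 545.089 -188.729  329.794] F [-0.777 -0.214  0.933] w 87.8
```

View pics/wa2.png

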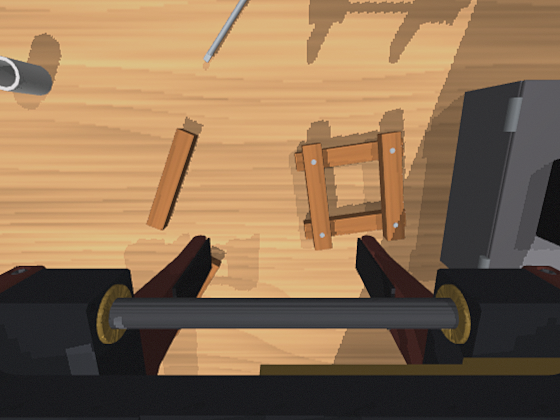

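View pics/wb2.png

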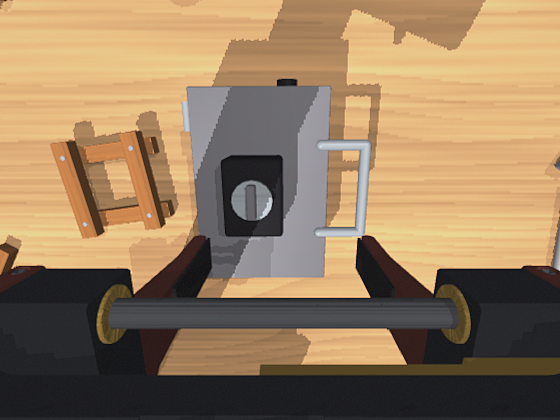

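wa2 shows slat A from (188,131) to (156,227), and the tower pins at (313,162), (392,150), (323,235) and (396,225). Slat B is hidden behind the gripper. wb2 shows the cover corners at (187,87), (330,87) and (323,277), with the handle bar at x≈365, rows 145–233.

```bash
cat > seg.py <<'E'
from h import *
def slat_mask(im,s=150):
    h=cv2.cvtColor(im,cv2.COLOR_BGR2HSV); return cv2.inRange(h,(5,s,100),(18,255,255))
def pin(im,uv,r=6):
    u,v=uv; w=im[v-r:v+r+1,u-r:u+r+1].astype(int); m=((w.max(2)-w.min(2))<60)&(w.min(2)>110)
    ys,xs=np.nonzero(m); return (u-r+xs.mean(),v-r+ys.mean()) if len(xs) else None
E
python3 - <<'E'
from seg import *
for fn,pts in(("wa2",[(313,162),(392,150),(323,235),(396,225)]),("wb2",[(62,158),(124,139),(84,226),(149,216)])):
    im,p=load(fn); q=[pin(im,u) for u in pts]; print(fn,q)
    if None not in q:
        X=ray(p,q,36)[:,:2]; print(X,"c",X.mean(0),"sides",np.linalg.norm(X[0]-X[1]),np.linalg.norm(X[2]-X[3]),np.linalg.norm(X[0]-X[2]),np.linalg.norm(X[1]-X[3]))
        # tower x from low-x pins to high-x pins
        d=(X[0]+X[1]-X[2]-X[3]); e=(X[0]+X[2]-X[1]-X[3]); print("yaw",np.arctan2(d[1],d[0]),np.arctan2(-e[0],e[1]))
out=[]
for fn in("wa","wa2","wb2"):
    im,p=load(fn); m=slat_mask(im); m=cv2.morphologyEx(m,cv2.MORPH_OPEN,np.ones((3,3)))
    cs,_=cv2.findContours(m,cv2.RETR_EXTERNAL,cv2.CHAIN_APPROX_NONE)
    v=im.copy()
    for c in cs:
        if cv2.contourArea(c)<300: continue
        X=ray(p,c[:,0,:],18)[:,:2]; r=cv2.minAreaRect(X.astype(np.float32))
        print(fn,"rect px",cv2.boundingRect(c),"world",np.array(r[0]),np.array(r[1]),r[2])
        cv2.drawContours(v,[c],-1,(255,0,0),1)
    out.append(v)
cv2.imwrite("pics/ov.png",np.vstack([np.hstack([out[0],out[1]])])[:, :][:300])
for uv in [(365,145),(365,233)]: 
    im,p=load("wb2"); print(ray(p,[uv],89))
print(ray(p,[(187,87),(330,87),(323,277)],87))
E
```

```text
wa2 [(np.float64(313.125), np.float64(161.66666666666666)), (np.float64(391.96), np.float64(150.24)), (np.float64(321.85714285714283), np.float64(234.8095238095238)), (np.float64(395.04761904761904), np.float64(224.8095238095238))]
[[579.183  94.075]
 [591.95    4.665]
 [489.541  81.021]
 [502.418  -7.864]] c [540.773  42.974] sides 90.31719472635803 89.81377985296126 90.58750377606451 90.40442475443963
yaw 0.1418239392162042 0.14284885545296
wb2 [(np.float64(62.0), np.float64(158.0)), None, (np.float64(84.6470588235294), np.float64(224.0)), (np.float64(148.8421052631579), np.float64(215.1578947368421))]
wa rect px (160, 176, 60, 87) world [388.803 258.324] [ 21.397 129.376] 57.85757827758789
wa rect px (315, 27, 88, 131) world [539.782  57.185] [135.629  99.814] 6.132846832275391
wa rect px (140, 16, 52, 123) world [553.362 269.823] [ 21.363 129.287] 66.6810073852539
wa rect px (405, 12, 24, 135) world [550.002  -8.534] [136.067  23.188] 8.05142593383789
wa2 rect px (295, 142, 88, 108) world [535.101  57.379] [135.997  99.719] 8.184270858764648
wa2 rect px (381, 132, 24, 108) world [544.481  -8.03 ] [135.898  24.81 ] 7.678318500518799
wa2 rect px (147, 129, 47, 101) world [553.476 269.809] [ 21.262 129.597] 66.80805206298828
wb2 rect px (51, 142, 46, 95) world [530.896 101.385] [134.651  22.437] 8.173376083374023
wb2 rect px (79, 132, 81, 97) world [539.914  37.29 ] [134.817  82.219] 8.095619201660156
[[ 598.653 -278.446   89.   ]]
[[ 496.674 -286.158   89.   ]]
[[ 657.678  -88.658   87.   ]
 [ 657.748 -238.008   87.   ]
 [ 437.647 -238.89    87.   ]]
```

```bash
cat > pick.py <<'E'
from h import *
C=np.array([540.8,43.0]); TY=0.1423; ux=np.array([np.cos(TY),np.sin(TY)])
S={'a':((553.4,269.8),np.radians(-23.25)),'b':((388.8,258.3),np.radians(-32.14))}
def unit(a): return np.array([np.cos(a),np.sin(a)])
def best(pos,y):  # choose half-turn with IK
    r=[]
    for k in(0,np.pi):
        q=env.ik(pos,down(y+k)); 
        if q is not None: r.append((abs(q[5]),y+k,q))
    return min(r,key=lambda t:t[0])
def pick(k):
    (x,y),a=S[k]; _,yw,_=best([x,y,150],a)
    env.reach([x,y,150],down(yw)); set_gripper(55)
    env.move_l([x,y,84],rate=100); set_gripper(0); s=st()
    assert 17<s["width"]<26
    env.move_l([x,y,165]); st(); return yw,a
def place(sign,yw_pick,a):
    x,y=C+sign*45*ux
    # tool yaw so that slat dir = tower y (either half turn), keeping grasp relation
    d=TY+np.pi/2-a; yws=[yw_pick+d,yw_pick+d-np.pi,yw_pick+d+np.pi]
    c=[(abs(q[5]),w) for w in yws for q in [env.ik([x,y,165],down(w))] if q is not None]; print(c)
    w=min(c)[1]
    env.reach([x,y,165],down(w)); env.move_l([x,y,128],rate=100); env.hold(.2); st()
    print("contact",env.move_l([x,y,117],rate=12,f_stop=2.5)); st()
    set_gripper(36); env.move_l([x,y,170],rate=120); st()
E
python3 - <<'E'
from pick import *
for k in 'ab':
    (x,y),a=S[k]; print(best([x,y,84],a))
for s in(1,-1):
    x,y=C+s*45*ux; print(best([x,y,120],TY+np.pi/2))
r=pick('a'); place(1,*r)
E
```

```text
(np.float64(0.7307139212449991), np.float64(2.7358036025011114), array([ 0.434,  0.714,  1.743, -0.   ,  0.685, -0.731]))
(np.float64(0.4489457047889154), np.float64(2.580643831998816), array([ 0.561,  0.59 ,  2.076, -0.   ,  0.476, -0.449]))
(np.float64(0.078394857322174), 1.7130963267948967, array([ 0.064,  0.627,  1.806, -0.   ,  0.709, -0.078]))
(np.float64(0.09256148379417528), 1.7130963267948967, array([ 0.05 ,  0.542,  2.006, -0.   ,  0.594, -0.093]))
t 8.87 pos [553.533 269.84   84.256] F [-1.092 -0.268  2.714] w 22.1
t 9.56 pos [553.027 269.608 164.562] F [-0.46  -0.427 -0.23 ] w 21.8
[(np.float64(0.07839485732217444), np.float64(1.713096326794897)), (np.float64(0.078394857322174), np.float64(7.996281633974483))]
t 11.17 pos [585.796  49.51  128.653] F [0.533 0.437 0.106] w 21.6
contact True
t 11.82 pos [585.291  49.354 120.235] F [-0.685 -0.067  4.938] w 21.7
t 12.85 pos [585.227  49.375 170.051] F [-0.465  0.772  0.156] w 35.8
```

```bash
python3 - <<'E'
from pick import *
r=pick('b'); place(-1,*r)
env.reach([520,-60,310],down(0)); shot("wrist","wc"); st()
im,p=shot("top","topc")
from seg import *
im,p=load("wc"); m=cv2.morphologyEx(slat_mask(im),cv2.MORPH_OPEN,np.ones((3,3)))
for c in cv2.findContours(m,cv2.RETR_EXTERNAL,cv2.CHAIN_APPROX_NONE)[0]:
    if cv2.contourArea(c)>300: print(cv2.minAreaRect(ray(p,c[:,0,:],54)[:,:2].astype(np.float32)))
E
```

```text
t 15.9 pos [388.921 258.377  84.201] F [-0.9   -0.273  3.751] w 21.8
t 16.59 pos [388.503 258.104 164.65 ] F [-0.352 -0.737 -1.302] w 21.5
[(np.float64(0.09256148379417573), np.float64(1.713096326794897)), (np.float64(0.09256148379417528), np.float64(7.996281633974483))]
t 18.28 pos [496.632  36.763 128.589] F [-0.35   0.749 -0.965] w 21.6
contact True
t 18.94 pos [496.221  36.58  120.206] F [-0.06   0.502  4.545] w 21.8
t 19.97 pos [496.139  36.604 170.   ] F [ 0.082  0.211 -0.634] w 36.0
t 21.38 pos [519.667 -59.754 309.189] F [-1.19  -0.018 -0.259] w 35.9
((494.7176208496094, 35.41497039794922), (23.121219635009766, 129.1088104248047), 8.143636703491211)
((556.4505004882812, 43.97808837890625), (95.07540130615234, 129.3604278564453), 8.12265396118164)
```

View pics/wc.png

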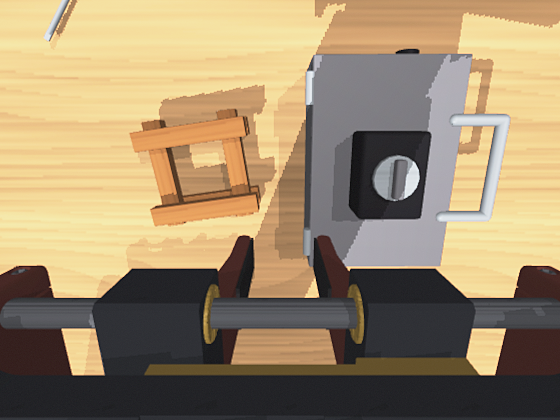

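Both slats lie on the tower, along the right direction and above the bottom layer, at (130–248,117–152) and (150–260,190–225). Next I'll measure the bar and the cover edges exactly and plan the swing.

```bash
python3 - <<'E'
from h import *
im,p=load("wc"); print("A top",ray(p,[(130,132),(248,117),(248,135),(134,152)],54).mean(0))
def bar(fn,rows,c0,c1):
    im,p=load(fn); h=cv2.cvtColor(im,cv2.COLOR_BGR2HSV); X=[]
    for r in rows:
        g=np.nonzero(h[r,c0:c1,1]<45)[0]
        if len(g)>3: X.append(ray(p,[(c0+(g.min()+g.max())/2,r)],89)[0][:2]); w=(c0+g.min(),c0+g.max())
    X=np.array(X); f=np.polyfit(X[:,0],X[:,1],1); print(fn,"bar line slope",f[0],"y@548",np.polyval(f,548),w,len(X),"res",np.std(X[:,1]-np.polyval(f,X[:,0])))
    # lengthwise: column of the bar outline bright extents
bar("wc",range(135,205,3),470,520); bar("wb2",range(155,225,3),345,385)
im,p=load("wb2"); print(im[120:170:4,364].tolist()[:8]); 
g=[r for r in range(120,260) if np.ptp(im[r,364].astype(int))<40]; print("rows",g[0],g[-1],ray(p,[(364,g[0]),(364,g[-1])],89)[:,:2])
print(ray(p,[(187,87),(330,87),(323,277)],87)[:,:2])
im,p=load("wc"); print(ray(p,[(310,57),(472,54),(440,266)],87)[:,:2])
# plan swing
H=np.array([548,-88.5,85.])
def pose(th,beta):  # beta: tool tilt below horizontal at shut
    g=H+[0,-190*np.cos(th)+4*np.sin(th),190*np.sin(th)+4*np.cos(th)]
    a=beta+th; z=np.array([0,np.cos(a),-np.sin(a)])
    out=[]
    for s in(1,-1):
        x=np.array([s,0,0.]); out.append((g-61*z,R.from_matrix(np.c_[x,np.cross(z,x),z]).as_quat()))
    return out
for b in(25,35,45,55):
    for s in(0,1):
        qs=[env.ik(*pose(t,np.radians(b))[s]) for t in np.linspace(0,1.35,10)]
        print(b,s,[None if q is None else 1 for q in qs].count(None), qs[0],qs[-1])
E
```

```text
A top [584.023  45.635  54.   ]
wc bar line slope 0.004574117542790213 y@548 -279.4298303363836 (np.int64(481), np.int64(493)) 24 res 0.34768117790628555
wb2 bar line slope 0.00542703153012467 y@548 -279.0006614627952 (np.int64(355), np.int64(364)) 24 res 0.3080022986417507
[[132, 191, 234], [133, 191, 234], [124, 179, 226], [117, 168, 218], [118, 171, 218], [137, 126, 116], [219, 213, 206], [198, 191, 184]]
rows 140 259 [[ 603.965 -276.959]
 [ 463.115 -287.482]]
[[ 657.678  -88.658]
 [ 657.748 -238.008]
 [ 437.647 -238.89 ]]
[[ 656.062  -85.613]
 [ 658.726 -239.276]
 [ 437.718 -241.005]]
25 0 0 [-0.795  1.019  1.33   0.699  1.736  0.53 ] [-0.138  0.289  1.773 -0.245  1.063  1.551]
25 1 2 None [-0.138  0.289  1.773 -0.245  1.063 -1.591]
35 0 0 [-0.772  0.938  1.391  0.628  1.591  0.548] [-0.05   0.302  1.794 -0.448  1.07   1.743]
35 1 2 None [-0.05   0.302  1.794 -0.448  1.07  -1.399]
45 0 0 [-0.74   0.86   1.455  0.555  1.442  0.58 ] [ 0.032  0.331  1.812 -0.64   1.111  1.927]
45 1 1 None [ 0.032  0.331  1.812 -0.64   1.111 -1.214]
55 0 0 [-0.699  0.787  1.52   0.474  1.291  0.631] [ 0.105  0.378  1.827 -0.811  1.18   2.093]
55 1 0 [-0.699  0.787  1.52   0.474  1.291 -2.51 ] [ 0.105  0.378  1.827 -0.811  1.18  -1.048]
```

```bash
cat > swing.py <<'E'
from h import *
H=np.array([547.8,-89.1,85.]); B=np.radians(35); YW=0.005
Rz=R.from_euler("z",YW).as_matrix()
def pose(th,back=0,up=0):
    g=H+Rz@[0,-190*np.cos(th)+4*np.sin(th),190*np.sin(th)+4*np.cos(th)]
    a=B+th; z=Rz@[0,np.cos(a),-np.sin(a)]; x=Rz@[1,0,0.]
    return g-(61+back)*z+[0,0,up], R.from_matrix(np.c_[x,np.cross(z,x),z]).as_quat()
def angle(s):  # cover angle from the grasp point
    z=R.from_quat(s["orientation"]).as_matrix()[:,2]
    v=Rz.T@(s["tool_pos"]+61*z-H); return np.arctan2(v[2],-v[1])-np.arctan2(4,190),np.hypot(v[1],v[2])
def tangential(s,th):
    F=Rz.T@s["force"]; return F@[0,np.sin(th),np.cos(th)],F@[0,-np.cos(th),np.sin(th)]
def go(t0,t1,n,rate=60):
    for t in np.linspace(t0,t1,n+1)[1:]:
        env.move_l(*pose(t),rate=rate); s=env.read_state()
        print(round(t,3),np.round(angle(s),3),"Ft,Fr",np.round(tangential(s,t),1),"w",round(s["width"],1),"t",round(s["time_s"],1))
        if np.linalg.norm(s["force"])>35: print("FORCE stop"); return False
    return True
E
python3 - <<'E'
from swing import *
env.reach(*pose(0,90,110)); set_gripper(32)
p,q=pose(0,90); env.move_l(p,q,rate=150)
im,pp=shot("wrist","wd"); 
p,q=pose(0); print(env.move_l(p,q,rate=80,f_stop=12)); st()
set_gripper(0); s=st(); print(angle(s))
assert 9<s["width"]<15
go(0,.15,2)
shot("wrist","we")
v=np.hstack([cv2.imread("pics/wd.png"),cv2.imread("pics/we.png")]); cv2.imwrite("pics/de.png",cv2.resize(v,(800,300)))
E
```

```text
False
t 25.08 pos [ 549.161 -329.586  124.323] F [ 0.73  -0.988  0.77 ] w 31.6
t 25.55 pos [ 549.022 -329.008  124.524] F [-0.792 -0.228  5.29 ] w 10.9
(np.float64(0.0030458594820949522), np.float64(189.96958195684022))
0.075 [  0.076 189.984] Ft,Fr [-2.9 -0.5] w 11.2 t 26.0
0.15 [  0.151 189.999] Ft,Fr [-2.3 -0.9] w 11.0 t 26.4
```

View pics/de.png

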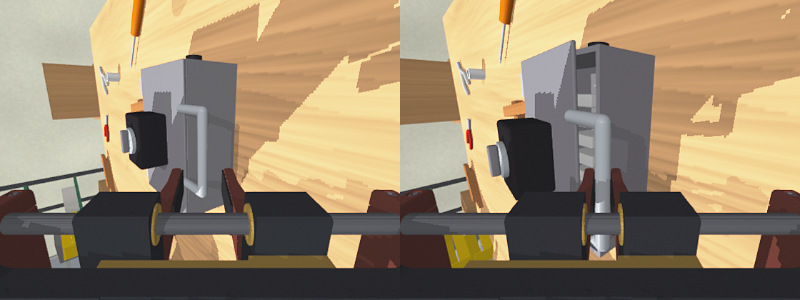

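The right half shows the fingers on the bar and the cover lifting clear of the enclosure. The −2.9 N is the cover's weight on the handle. I'll continue the swing.

```bash
python3 - <<'E'
from swing import *
ok=go(.15,1.25,11,70) and go(1.25,1.35,2,30)
env.hold(.6); s=st(); F=[]
for i in range(10): env.hold(.05); s=env.read_state(); F.append(tangential(s,1.35))
print("angle",angle(s),"Ft,Fr mean",np.mean(F,0))
shot("scene","scf"); shot("top","topf"); shot("wrist","wf"); st()
E
```

```text
0.25 [  0.251 190.011] Ft,Fr [-2.5 -1. ] w 11.0 t 27.0
0.35 [  0.35  190.046] Ft,Fr [-1.7 -0.5] w 11.7 t 27.5
0.45 [  0.451 190.072] Ft,Fr [-1.4 -0.8] w 11.1 t 28.0
0.55 [  0.551 190.099] Ft,Fr [-1.5  0.2] w 11.1 t 28.5
0.65 [  0.65  190.178] Ft,Fr [-2.3  1.6] w 11.6 t 29.0
0.75 [  0.749 190.183] Ft,Fr [-0.3  3.3] w 10.7 t 29.5
0.85 [  0.849 190.291] Ft,Fr [-1.   5.6] w 11.0 t 30.0
0.95 [  0.95  190.331] Ft,Fr [-0.5  6.2] w 11.3 t 30.5
1.05 [  1.05  190.384] Ft,Fr [-0.1  8.4] w 11.4 t 31.0
1.15 [  1.151 190.468] Ft,Fr [-0.2  7.9] w 11.2 t 31.5
1.25 [  1.251 190.584] Ft,Fr [0.1 7.7] w 11.3 t 32.0
1.3 [  1.3   190.595] Ft,Fr [-0.4  8.6] w 11.1 t 32.6
1.35 [  1.35  190.688] Ft,Fr [0.4 9.4] w 11.4 t 33.1
t 33.72 pos [ 547.943 -103.931  328.214] F [-1.318 -1.87   8.481] w 11.2
angle (np.float64(1.3487437118226202), np.float64(190.62488204759154)) Ft,Fr mean [0.682 9.444]
t 34.37 pos [ 547.956 -103.921  328.217] F [-1.637 -1.288  8.894] w 11.1
```

View pics/scf.png

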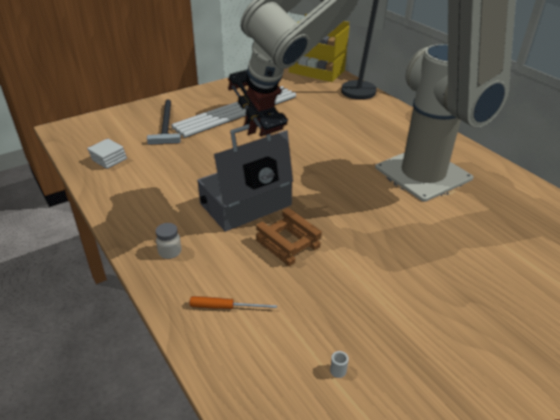

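View pics/wf.png

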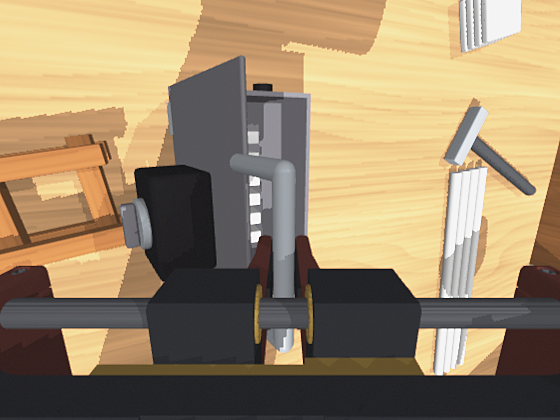

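In the scene view the cover stands nearly upright, held by the handle, and the tower is intact with its third layer on. In wf the free-edge corner is at about (243,57), the hinge-side corner at (170,85) and a slat end at (108,138). I'll check the angle and the tower against projections of those points.

```bash
python3 - <<'E'
from swing import *
from seg import *
im,p=load("wf")
for th in(1.30,1.35,1.40):
    P=[H+Rz@[110,-150*np.cos(th)+o*np.sin(th),150*np.sin(th)+o*np.cos(th)] for o in(0,4)]
    b=H+Rz@[50,-190*np.cos(th)+4*np.sin(th),190*np.sin(th)+4*np.cos(th)]
    print(th,proj(p,P+[b]).round(0).tolist())
print("hinge corner",proj(p,[H+Rz@[110,0,0]]))
C=np.array([540.8,43.0]);c,s=np.cos(.1423),np.sin(.1423);ex=np.array([c,s]);ey=np.array([-s,c])
K=lambda x,y,z:[*(C+x*ex+y*ey),z]
print("slat + end corners",proj(p,[K(56,-65,54),K(34,-65,54)]).round(0).tolist())
# scene-camera: tower slat top faces, expected vs seen
im,p=load("scf"); v=im.copy()
for sx in(45,-45):
    q=proj(p,[K(sx+a,b,54) for a,b in((11,65),(11,-65),(-11,-65),(-11,65))]); cv2.polylines(v,[np.round(q*8).astype(int)],True,(0,255,0),1,cv2.LINE_AA,3)
for th,col in((1.35,(0,0,255)),):
    q=proj(p,[H+Rz@[x,-r*np.cos(th)+4*np.sin(th),r*np.sin(th)+4*np.cos(th)] for x,r in((-110,0),(110,0),(110,150),(-110,150))]); cv2.polylines(v,[np.round(q*8).astype(int)],True,col,1,cv2.LINE_AA,3)
cv2.imwrite("pics/chk.png",cv2.resize(v[110:280,170:340],None,fx=3.4,fy=3.4,interpolation=cv2.INTER_CUBIC))
E
```

```text
1.3 [[257.0, 58.0], [251.0, 57.0], [295.0, 171.0]]
1.35 [[245.0, 56.0], [239.0, 56.0], [280.0, 173.0]]
1.4 [[233.0, 55.0], [226.0, 54.0], [263.0, 174.0]]
hinge corner [[172.574  86.73 ]]
slat + end corners [[98.0, 142.0], [104.0, 163.0]]
```

View pics/chk.png

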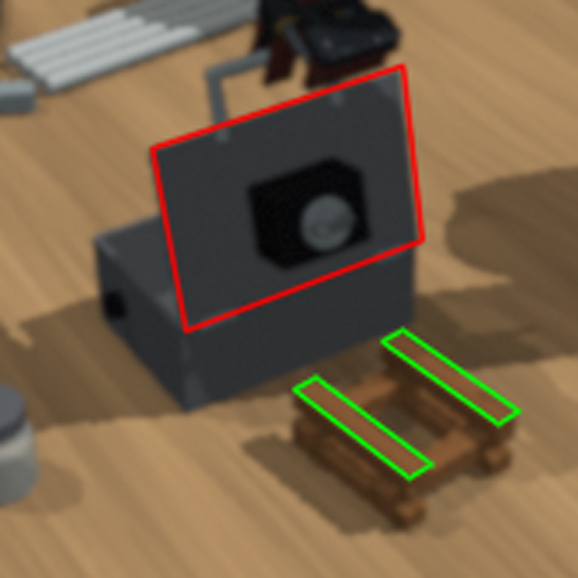

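```bash
python3 - <<'E'
from swing import *
s=st(); print(angle(s)); workorder.sign_off()
E
```

```text
t 34.37 pos [ 547.956 -103.921  328.217] F [-1.637 -1.288  8.894] w 11.1
(np.float64(1.3488445597768537), np.float64(190.64430838150793))
the job is handed in; nothing more can be done
```

The job is done and handed in at about 34 s of the 72 s. Both loose slats are on the tower as its third layer and released. The cover is standing at its balance point with the gripper still holding the handle.

**Cover:**
- The angle from the gripper pose is 1.349 rad, against a target of 1.35.
- The cover's corners in the wrist and scene pictures match a cover drawn at 1.35 rad. The handle's end corner in the wrist picture suggested nearer 1.33.
- The force along the swing at the handle is about 0.7 N, close to zero as expected at balance.
- The grip presses on the handle at about 9 N towards the hinge. This probably comes from a small error in where I placed the hinge, and it is well below the limits.

**Tower:**
- Each slat was lowered until it touched, then released.
- In the last scene picture both lie on their planned outlines, crosswise to the layer below and above the bottom slats.
- The rougher hand-picked checks in the wrist pictures disagreed slightly: slat A may sit about 3–5 mm along its length towards the enclosure.
- The tower still matches its measured position, and nothing else on the bench was touched.

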